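# Put the nursery carousel's drive in gear and set its dial

### The arm

A 6-joint arm with a two-finger parallel gripper is mounted at the origin on the work surface. World frame = base frame: x ahead of the robot, y to its left, z up, the work surface at z = 0. Lengths are in m, angles in rad, forces in N, time in s.
With the tool pointing down it reaches from about 0.425 to 0.95 m from the base axis. Payload 3.5 kg.
Tool frame: the origin (TCP) lies on the centre line of the jaws, within the pads' length; the fingertips stand 14 mm ahead of it and the grasp point (between the pads) lies 5 mm behind it (tips_ahead is the distance from the TCP to the fingertips, in m); y points along the fingers, z is the direction in which the jaws open and shut, and the axes are right-handed (so a half turn about y gives the same grasp; the last joint's range is limited). The gripper opens to 85 mm and grips with 20 to 120 N. Pads are 22 mm wide; open, the fingers measure 114 mm over their backs; the gripper's body (76 mm by 85 mm) begins 54 mm behind the grasp point. The pads swing forward as they close: fully open they stand 13 mm farther back than shut.
Start: joints at [-0.15, 0.286, 1.577, -0, 1.279, -0.15], TCP at [0.675, 0, 0.245] pointing down, gripper open.
Joint ranges: [-2.77, 2.77], [-0.9, 2.22], [0.21, 2.48], [-1.53, 4.67], [0.24, 2.81], [-2.84, 2.84]. Speed limits (rad/s): [2.79, 2.79, 3.14, 3.14, 3.14, 3.14].

### API

Orientations are given as a unit quaternion [x, y, z, w].
In Python, from plant import get_state, read_camera, sign_off, tips_ahead gives the robot as it stands.
- The arm moves only by the tool send_rows, never from a script. Its argument "plan" is a list of rows, each a list of 2 entries, a list of its own where there are three numbers: the shift along the tool's x, y, z in units of 12 cm (1.0 is 12 cm), then the turn, a rotation vector about the tool's x, y, z in units of 360 degrees (1.0 is 360 degrees). In form: [[[tx, ty, tz], [rx, ry, rz]], ...]. A call has 1 to 12 rows; each row shifts and turns the commanded pose from where the row before left it, along the tool's axes as they then stand; what a row does not reach is not made up. A row lasts 1/10 s, in which the tool goes at most 50 mm and 8.59 degrees, less where a joint would pass 70% of its speed; a pose out of reach is approached as far as the arm can. A call with a number of a shift or a turn outside -1 to 1 is refused whole. A call with a gripper value outside its range is refused whole. "gripper" is the closure, from 0 (fully open) to 1 (shut), set as the call begins (left out, the last holds). The fingers move at their own pace and stop on an object; "grip_force" is the grip in N (left out, the last holds). Time passes only in rows, so rows that do not move let the fingers close. It gives the time, the measured TCP pose, the force and the opening at its end, in the units of the state.
- get_state(): the state, without advancing time (a new reading comes with each control period).
- read_camera(name): name is "scene" or "side" or "wrist"; returns a dict with "img" (384x512x3 uint8, blue, green, red), "fx", "fy", "cx", "cy" (pixels), "world_from_camera" (4x4, takes a point from camera to world coordinates); the wrist camera has in their place "mount" (4x4, takes a point from camera to tool coordinates, whose origin is the TCP and whose axes are the tool frame's). Camera axes: x right, y down, z forward; pixel columns grow to the right and rows downward; lengths in m; the calibration is good to about 2 mm. A picture is of the moment at which its call begins: read the wrist's pose just before it. There is no depth.
- sign_off(): hands the job in, once; it reports no verdict.
The state is a dict: "time": time; "qpos": joint angles; "dq": joint speeds; "joint_efforts": joint torques, N m; "eef_pos": TCP position; "tcp_rot": TCP orientation; "contact_force": force on the tool from outside, world axes, zero at the start; "wrist_torque": the same for the moment, N m; "opening": opening from 0.0 (shut) to 1.0 (fully open).
Only numpy, scipy, OpenCV 4.12 (cv2) and the standard library are available. Lean on these libraries where they do the work, as an engineer would, in place of code of your own. Each camera call takes 0.05 s, during which the arm holds its last target. There are 200 camera calls.

### The job

On the changing table's musical carousel drive, ease the clutch knob down gently while rocking it to and fro until its teeth mesh with the toothed ring below and it is fully home; never force it down tooth on tooth. Then, with the knob in gear, turn it until the dial's red pointer stands at the green mark, and let go. Turn the dial only through the knob, and leave the other things on the table where they are.

Things in the scene. Friction and masses are not known exactly. Their poses are not given: they have to be found in the camera images.
- housing: Fixed birch box of the carousel drive, 170 x 170 mm, 60 mm high, origin at the centre of its underside, on the table; its z axis (up) is the vertical spindle axis. On its top lie the white dial and, 78 mm from the axis, a green block (12 mm long radially, 10 mm wide, 10 mm high) that marks where the pointer must stand.
- dial: White dial disc, radius 68 mm, its top 65 mm above the table, turning about the spindle against 0.15 N m of friction; stays where left. Origin on the axis, 60 mm above the table, z up; its red pointer lies along its -x. At the start the pointer lies roughly along the housing's -x; seen from above it must turn clockwise, about 0.9 to 1.3 rad. Not to be pushed directly.
- pointer (a point): Outer end of the dial's red pointer bar (26 mm long, 6 mm wide, radial), top edge, 67 mm from the axis, 70 mm above the table.
- mark (a point): Where the pointer's outer end must stand: just inside the green block, 67 mm from the axis, 70 mm above the table, at 1.1 rad clockwise (seen from above) from the housing's -x.
- ring: Dark steel ring, radius 31 mm, on the dial; it carries the ring teeth. Origin on the axis at its underside, 67 mm above the table; the frame turns with the dial. It is sprung: pressed from above it sinks up to 9 mm, 3 N at first and 2 N more per mm. More than 14 N between knob and ring harms the teeth.
- ring_top (a point): Point on the axis, 82 mm above the table, level with the tips of the ring's four square dog teeth (10 mm high, 12.5 mm wide, 18 to 30 mm from the axis, 90 deg apart). The teeth sit at an angle to the dial and ring that is unknown and differs from time to time, but once in gear they drive the dial without slipping.
- knob: Clutch knob on the spindle over the ring. Origin on the axis at its flange's underside, z up: 94 mm above the table at the start (out of gear), 84 mm when fully home. Flange radius 36 mm, 8 mm thick; four teeth under it, shaped as the ring's, 2 mm clear of them at the start. Slides vertically with about 3 N of friction, and turns freely (3 rad either way) until in gear.
- knob_bar (a point): Middle of the knob's wooden grip bar, 26 mm above the knob's origin. The bar is 50 mm long (knob's x), 14 mm wide (knob's y), from 8 to 40 mm above the knob's origin. Teeth mesh only within about 4 deg of tooth opposite gap (every 90 deg): then the pressed ring springs up and the resistance falls. Left tooth on tooth, the ring pushes the knob up again.
- cream_tin: Closed aluminium cream tin, 67 mm across, 34 mm high, origin under its centre. Leave alone.
- comb: Grey plastic comb lying flat, 170 x 30 x 6 mm, long along x. Leave alone.
- teether: Mint silicone teether ring lying flat, 80 mm across, 13 mm high. Leave alone.
- rattle: Wooden rattle with two rounded block heads, 146 mm long along x, 36 mm high. Leave alone.
- lotion: White standing lotion bottle, 52 mm across, 150 mm high. Leave alone.
- hairbrush: Wooden hairbrush lying along x, 170 mm long. Leave alone.
- stack_toy: Yellow stepped stacking toy, 70 mm across, 70 mm high. Leave alone.
Mind the look-alikes: they are no part of the job. Leave any yellow look-alike of the housing alone.

How it is judged:
On the way:
1. the clutch knob is fully home, in gear (z of knob in the frame of housing below 0.0855 m), for 0.2 s.
At the end, for the whole second after the job is handed in: The knob is fully home (its origin at most 85.5 mm above the table, 1.5 mm above its lowest place), and the dial rests with its pointer's end within 7 mm of the mark point (about 0.1 rad) (z of knob in the frame of housing below 0.0855 m and distance between pointer and mark below 0.007 m and angular speed of dial below 0.05 rad/s); the robot touches nothing.
It fails at once if teeth forced: more than 14 N between knob and toothed ring while not in gear (contact force between knob and ring above 14 N and z of knob in the frame of housing above 0.0845 m).
It fails at once if the dial pushed directly with the fingers or arm (over 2 N) (contact force between any of the fingers, the arm and dial above 2 N).
It fails at once if another thing on the table moved more than 30 mm (distance of any of cream_tin, comb, teether, rattle, lotion, hairbrush, stack_toy from where it was at the start of the episode above 0.03 m).
It also fails if it takes over 72 s, if anything falls off the work surface, if the arm or the gripper's body presses on something with over 40 N, if the wrist force passes 120 N, or if a joint passes its speed limit or range.

## Working session

There is one attempt and no reset: what is moved stays moved. The work goes in short steps, Python scripts to look and compute and a tool call to move; the robot and the scene stay as the last step left them, time stands still between calls to the robot, and variables do not carry over. Pictures are saved under pics/ and viewed, about 8 in all and at most 12, crops included, and the job is handed in when it is done.

Besides the shell and the picture viewer there is one more tool, called after "Request:" as a command line: name --argument value ..., lists and objects as JSON in quotes. send_rows: Moves the arm, as the interface text tells. Its arguments: {"type":"object","properties":{"plan":{"type":"array"},"gripper":{"type":"number"},"grip_force":{"type":"number"}},"required":["plan"]}

```bash
mkdir -p pics; ls
python3 - <<'E'
from plant import *
import cv2,numpy as np
s=get_state();print({k:np.round(v,3).tolist() for k,v in s.items()},tips_ahead)
for n in ["scene","wrist"]:
    c=read_camera(n);cv2.imwrite(f"pics/{n}0.png",c["img"])
    print(n,[c[k] for k in("fx","fy","cx","cy")],np.round(c.get("world_from_camera",c.get("mount")),4).tolist())
E
```

```text
pics
{'time': 0.0, 'qpos': [-0.15, 0.287, 1.578, -0.0, 1.279, -0.15], 'dq': [0.0, -0.0, 0.0, 0.002, -0.001, 0.001], 'joint_efforts': [-0.0, -40.598, -29.263, -0.0, 0.006, 0.0], 'eef_pos': [0.674, 0.0, 0.244], 'tcp_rot': [-0.501, 0.501, -0.499, 0.5], 'contact_force': [-0.233, 0.136, -0.159], 'wrist_torque': [0.018, -0.079, 0.022], 'opening': 0.998} 0.014
scene [378.56380904617936, 378.56380904617936, 253.528631077336, 201.32515199022293] [[0.8947, 0.284, -0.3447, 0.9208], [0.4463, -0.5944, 0.6689, -0.9575], [-0.0149, -0.7524, -0.6586, 1.0232], [0.0, 0.0, 0.0, 1.0]]
wrist [281.0810878893409, 281.0810878893409, 252.817273606941, 192.38971287546025] [[-0.0001, 0.9496, 0.3135, -0.0815], [-0.0001, -0.3135, 0.9496, -0.1291], [1.0, 0.0, 0.0001, -0.0007], [0.0, 0.0, 0.0, 1.0]]
```

View pics/scene0.png

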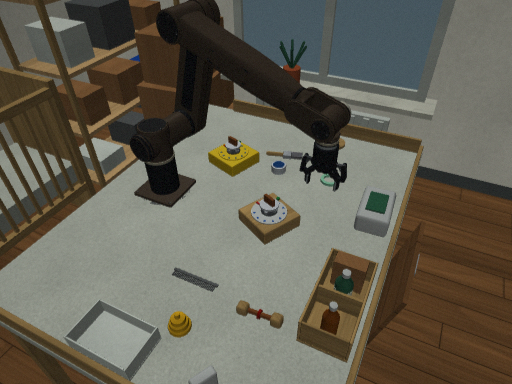

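View pics/wrist0.png

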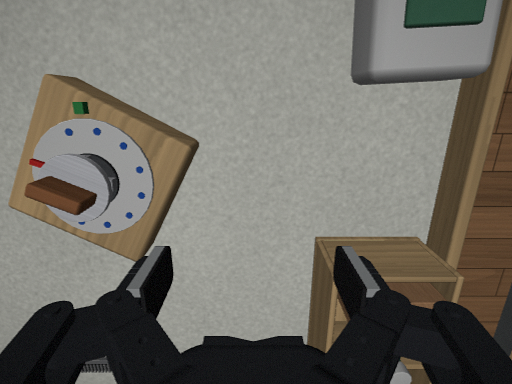

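The birch drive is at about (269,215) in the scene view. In the wrist view its dial is at about (94,176), the green mark at (80,107), the red pointer at (37,163) and the brown bar at (60,193). The yellow one is the look-alike.

```bash
cat > h.py <<'E'
from plant import *
import cv2,numpy as np
from scipy.spatial.transform import Rotation as R
def cam(n):
    s=get_state(); c=read_camera(n)
    if n=="wrist":
        T=np.eye(4);T[:3,:3]=R.from_quat(s["tcp_rot"]).as_matrix();T[:3,3]=s["eef_pos"]
        c["W"]=T@c["mount"]
    else: c["W"]=c["world_from_camera"]
    return s,c
def ray(c,uv,z):
    uv=np.atleast_2d(uv).astype(float)
    d=np.c_[(uv[:,0]-c["cx"])/c["fx"],(uv[:,1]-c["cy"])/c["fy"],np.ones(len(uv))]@c["W"][:3,:3].T
    o=c["W"][:3,3]; return o+d*((z-o[2])/d[:,2])[:,None]
def mask(c,lo,hi,box=None):
    m=cv2.inRange(cv2.cvtColor(c["img"],cv2.COLOR_BGR2HSV),np.array(lo),np.array(hi))
    if box:
        k=np.zeros_like(m);x0,y0,x1,y1=box;k[y0:y1,x0:x1]=1;m=m*k
    return m
def big(m):
    cs,_=cv2.findContours(m,cv2.RETR_EXTERNAL,cv2.CHAIN_APPROX_NONE)
    return max(cs,key=cv2.contourArea)[:,0,:]
E
python3 - <<'E'
from h import *
s,c=cam("wrist")
print(np.round(R.from_quat(s["tcp_rot"]).as_matrix(),2).tolist())
b=(0,60,210,265)
# blue dots on dial
m=mask(c,(105,120,60),(130,255,255),b)
n,l,st,ce=cv2.connectedComponentsWithStats(m)
dots=np.array([ce[i] for i in range(1,n) if st[i,4]>15]);P=ray(c,dots,.065)
print("dots",dots.round(0).tolist(),P.round(4).tolist())
A=np.c_[2*P[:,:2],np.ones(len(P))];x=np.linalg.lstsq(A,(P[:,:2]**2).sum(1),rcond=None)[0]
ax=x[:2];r=np.sqrt(x[2]+ax@ax);print("axis",ax,"r",r)
g=big(mask(c,(45,80,30),(85,255,255),b));G=ray(c,g.mean(0),.068)[0]
rd=big(mask(c,(174,150,80),(180,255,255),b)|mask(c,(0,200,120),(4,255,255),b));Q=ray(c,rd,.069)
for n_,p in(("green",G),("red",Q.mean(0))):
    d=p[:2]-ax;print(n_,p,np.hypot(*d),np.degrees(np.arctan2(d[1],d[0])))
print(rd.min(0),rd.max(0))
hsv=cv2.cvtColor(c["img"],cv2.COLOR_BGR2HSV)
for p in((60,188),(60,200),(120,240),(37,163)):print(p,hsv[p[1],p[0]])
cv2.imwrite("pics/z.png",cv2.resize(c["img"][60:265,0:210],None,fx=3,fy=2.9,interpolation=2))
E
```

```text
[[-0.0, -0.0, 1.0], [-1.0, 0.0, -0.0], [-0.0, -1.0, -0.0]]
dots [[68.0, 132.0], [96.0, 131.0], [123.0, 145.0], [139.0, 169.0], [141.0, 195.0], [129.0, 215.0], [107.0, 224.0]] [[0.4743, 0.0489, 0.065], [0.5048, 0.0494, 0.065], [0.5311, 0.034, 0.065], [0.5457, 0.007, 0.065], [0.5435, -0.0235, 0.065], [0.5259, -0.0483, 0.065], [0.498, -0.0606, 0.065]]
axis [ 0.4906343  -0.00482918] r 0.05611280013498389
green [0.49328991 0.07396068 0.068     ] 0.07883459758598337 88.06957557499754
red [0.43335389 0.01523796 0.069     ] 0.060693784746944604 160.69302930198373
[ 30 160] [ 41 166]
(60, 188) [ 13 155  66]
(60, 200) [ 12 144 106]
(120, 240) [ 17 102 133]
(37, 163) [  0 207 134]
```

View pics/z.png

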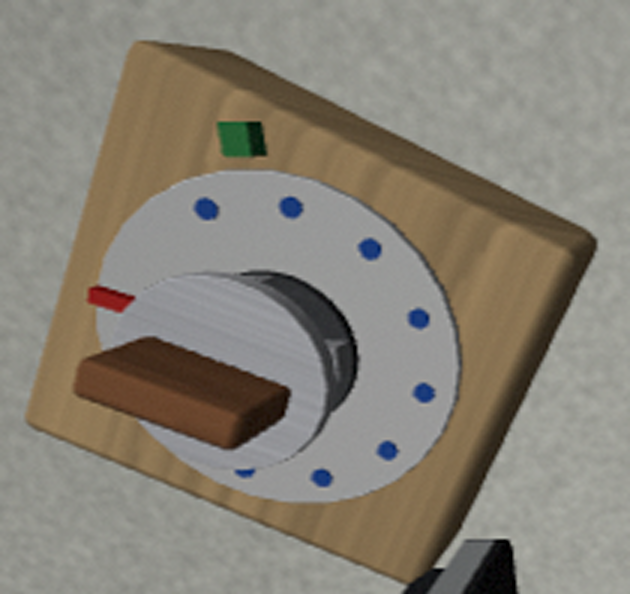

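Clear picture: the bar's lit top face has its corners at about (78,360), (238,408), (228,447), (76,395) in the crop. Now check that its centre lies over the axis.

Run:
```python
from h import *
s,c=cam("wrist")
m=mask(c,(5,110,85),(15,255,255),(15,160,110,225))
k=big(m);q=cv2.minAreaRect(k);print(q)
z=np.array([[78,360],[238,408],[228,447],[76,395]])/[3,2.9]+[0,60]
P=ray(c,z,.134)[:,:2];print(P.round(4).tolist(),P.mean(0))
Q=ray(c,k,.134)[:,:2].astype(np.float32);r=cv2.minAreaRect(Q*1000);print(r)
for i in range(4):
    d=P[(i+1)%4]-P[i];print(np.hypot(*d),np.degrees(np.arctan2(d[1],d[0])))
```

```text
((50.77317428588867, 197.75852966308594), (55.806724548339844, 12.642938613891602), 20.2248592376709)
[[0.4719, 0.0103], [0.5163, -0.0054], [0.5107, -0.0185], [0.4684, -0.0011]] [ 0.49183862 -0.00368069]
((491.26031494140625, -3.0671119689941406), (12.901023864746094, 46.951053619384766), 65.98965454101562)
0.0471304373222639 -19.35524430997658
0.01432903592304934 -113.10674326959548
0.045772517545896334 157.600150412769
0.01187710480279743 72.98502547135416
```

Request:
send_rows --plan '[[[0, 0, -0.25], [0, 0, 0]], [[0, 0, -0.25], [0, 0, 0]], [[0, 0, -0.25], [0, 0, 0]], [[0, 0, -0.25], [0, 0, 0]], [[0, 0, -0.25], [0, 0, 0]], [[0.03, 0, -0.27], [0, 0, 0]], [[0, 0, 0], [0, 0, 0]]]' --gripper 0 --grip_force 40

```text
time: 0.9
eef_pos: [0.4894, -0.0032, 0.2443]
tcp_rot: [-0.501, 0.501, -0.499, 0.499]
contact_force: [0.3, -0.1, -0.3]
opening: 0.999
```

Request:
send_rows --plan '[[[0, 0, 0], [0, -0.021, 0]], [[0, 0, 0], [0, -0.021, 0]], [[0, 0, 0], [0, -0.021, 0]], [[0, 0, 0], [0, -0.021, 0]], [[0, 0, 0], [0, -0.021, 0]], [[0, 0, 0], [0, -0.021, 0]], [[0, 0, 0], [0, -0.021, 0]], [[0, 0, 0], [0, -0.021, 0]], [[0, 0, 0], [0, -0.021, 0]], [[0, 0, 0], [0, 0, 0]], [[0, 0, 0], [0, 0, 0]]]'

```text
time: 2.0
eef_pos: [0.493, -0.0036, 0.2453]
tcp_rot: [-0.694, 0.136, -0.136, 0.694]
contact_force: [-0.9, -0.6, 0.2]
opening: 0.998
```

```bash
cat >> h.py <<'E'
def st():
    s=get_state();M=R.from_quat(s["tcp_rot"]).as_matrix()
    print("t",round(s["time"],2),"p",np.round(s["eef_pos"],4),"yaw",np.degrees(np.arctan2(M[1,2],M[0,2])).round(2),"down",M[:,1].round(3),"F",np.round(s["contact_force"],1),"T",np.round(s["wrist_torque"],2),"op",round(float(s["opening"]),3),"j6",round(s["qpos"][5],2));return s,M
E
python3 - <<'E'
from h import *
st()
s,c=cam("wrist");cv2.imwrite("pics/w1.png",c["img"])
E
```

```text
t 2.0 p [ 0.493  -0.0036  0.2453] yaw 67.88 down [ 0.  0. -1.] F [-0.9 -0.6  0.2] T [0.03 0.04 0.  ] op 0.998 j6 -1.4
```

View pics/w1.png

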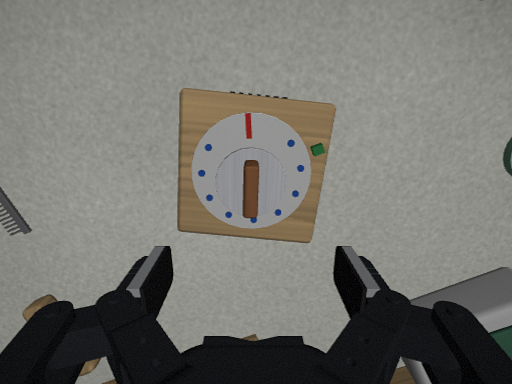

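The housing is now centred: axis about (251,180), bar (251,190) upright in the picture, pointer (249,126), mark (318,150). Re-measuring from here.

```bash
cat >> h.py <<'E'
def meas(box=(170,80,345,250)):
    s,c=cam("wrist")
    m=mask(c,(105,120,60),(130,255,255),box)
    n,l,sq,ce=cv2.connectedComponentsWithStats(m)
    P=ray(c,np.array([ce[i] for i in range(1,n) if sq[i,4]>10]),.065)[:,:2]
    x=np.linalg.lstsq(np.c_[2*P,np.ones(len(P))],(P**2).sum(1),rcond=None)[0]
    ax=x[:2];print("dots",len(P),"axis",ax.round(4),"r",np.sqrt(x[2]+ax@ax).round(4))
    g=big(mask(c,(45,80,30),(85,255,255),box));rd=big(mask(c,(174,150,80),(180,255,255),box)|mask(c,(0,200,100),(4,255,255),box))
    for n_,p,z in(("green",g,.069),("red",rd,.07)):
        M=cv2.moments(p.reshape(-1,1,2));u=[M["m10"]/M["m00"],M["m01"]/M["m00"]] if M["m00"]>0 else p.mean(0)
        q=ray(c,u,z)[0,:2];d=q-ax;print(n_,q.round(4),"r",np.hypot(*d).round(4),"deg",np.degrees(np.arctan2(d[1],d[0])).round(1))
    return s,c,ax
E
python3 - <<'E'
from h import *
s,c,ax=meas()
k=big(mask(c,(5,110,60),(16,255,255),(238,155,265,222)))
hsv=cv2.cvtColor(c["img"],cv2.COLOR_BGR2HSV);print([hsv[y,251].tolist() for y in range(155,225,6)])
print(k.min(0),k.max(0))
kk=k[k[:,1]>172];r=cv2.minAreaRect((ray(c,kk,.134)[:,:2]*1000).astype(np.float32));print(r,cv2.boxPoints(r).round(1).tolist())
E
```

```text
dots 9 axis [ 0.4915 -0.0046] r 0.0562
green [0.4919 0.0738] r 0.0784 deg 89.7
red [0.4399 0.0135] r 0.0546 deg 160.7
[[120, 7, 147], [11, 166, 69], [12, 145, 114], [12, 146, 103], [11, 142, 104], [12, 144, 103], [13, 140, 104], [12, 141, 103], [12, 149, 101], [12, 146, 101], [12, 151, 103], [111, 141, 121]]
[244 160] [258 217]
((493.1856689453125, -5.089406967163086), (12.263907432556152, 42.236900329589844), 66.19578552246094) [[471.3999938964844, -2.200000047683716], [510.0, -19.200000762939453], [515.0, -8.0], [476.29998779296875, 9.0]]
```

Request:
send_rows --plan '[[[-0.008, 0, -0.012], [0, 0.005, 0]], [[0, 0.2, 0], [0, 0, 0]], [[0, 0.2, 0], [0, 0, 0]], [[0, 0.2, 0], [0, 0, 0]], [[0, 0.2, 0], [0, 0, 0]], [[0, 0.1, 0], [0, 0, 0]], [[0, 0.1, 0], [0, 0, 0]], [[0, 0, 0], [0, 0, 0]], [[0, 0, 0], [0, 0, 0]]]'

```text
time: 3.0
eef_pos: [0.4917, -0.0047, 0.126]
tcp_rot: [-0.692, 0.145, -0.146, 0.692]
contact_force: [0.6, -0.1, 0.3]
opening: 0.995
```

```bash
python3 -c "
from h import *
st()"
```

```text
t 3.0 p [ 0.4917 -0.0047  0.126 ] yaw 66.22 down [ 0.001 -0.    -1.   ] F [ 0.6 -0.1  0.3] T [0.03 0.01 0.01] op 0.995 j6 -1.37
```

Request:
send_rows --plan '[[[0, 0, 0], [0, 0, 0]], [[0, 0, 0], [0, 0, 0]], [[0, 0, 0], [0, 0, 0]], [[0, 0, 0], [0, 0, 0]], [[0, 0, 0], [0, 0, 0]], [[0, 0, 0], [0, 0, 0]], [[0, 0, 0], [0, 0, 0]], [[0, 0, 0], [0, 0, 0]]]' --gripper 1 --grip_force 40

```text
time: 3.8
eef_pos: [0.4911, -0.005, 0.1254]
tcp_rot: [0.692, -0.146, 0.145, -0.692]
contact_force: [-1.4, -2.3, 2.3]
opening: 0.153
```

```bash
python3 -c "
from h import *
st()
s,c=cam('side');cv2.imwrite('pics/side.png',c['img']);print(c['fx'],np.round(c['W'],2).tolist())"
```

```text
t 3.8 p [ 0.4911 -0.005   0.1254] yaw 66.25 down [-0.    -0.001 -1.   ] F [-1.4 -2.3  2.3] T [-0.52  0.32 -0.01] op 0.153 j6 -1.37
374.08659061835306 [[-0.98, -0.1, 0.15, 0.24], [-0.18, 0.53, -0.83, 1.1], [0.0, -0.84, -0.54, 0.84], [0.0, 0.0, 0.0, 1.0]]
```

View pics/side.png

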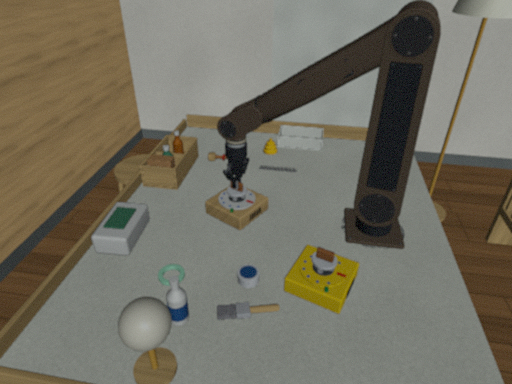

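The gripper holds the bar (13 mm opening). Easing down the first 2 mm to contact.

Request:
send_rows --plan '[[[0, 0.005, 0], [0, 0, 0]], [[0, 0.005, 0], [0, 0, 0]], [[0, 0.005, 0], [0, 0, 0]], [[0, 0, 0], [0, 0, 0]]]'

```text
time: 4.25
eef_pos: [0.4911, -0.0049, 0.1237]
tcp_rot: [0.692, -0.146, 0.145, -0.692]
contact_force: [-2.9, -4.5, 1.8]
opening: 0.151
```

Request:
send_rows --plan '[[[0, 0.005, 0], [0, 0, 0]], [[0, 0.005, 0], [0, 0, 0]], [[0, 0, 0], [0, 0, 0]]]'

```text
time: 4.55
eef_pos: [0.4911, -0.0049, 0.1228]
tcp_rot: [0.692, -0.146, 0.145, -0.692]
contact_force: [-2.9, -5.6, 5.5]
opening: 0.154
```

Request:
send_rows --plan '[[[0, 0.005, 0], [0, 0, 0]], [[0, 0.005, 0], [0, 0, 0]], [[0, 0, 0], [0, 0, 0]]]'

```text
time: 4.85
eef_pos: [0.4911, -0.005, 0.1219]
tcp_rot: [0.692, -0.146, 0.145, -0.692]
contact_force: [-4.7, -3.9, 6.5]
opening: 0.154
```

Request:
send_rows --plan '[[[-0.002, 0.005, -0.004], [0, 0, 0]], [[0, 0.005, 0], [0, 0, 0]], [[0, 0, 0], [0, 0, 0]]]'

```text
time: 5.15
eef_pos: [0.4911, -0.005, 0.1212]
tcp_rot: [0.692, -0.145, 0.146, -0.692]
contact_force: [-5.3, -3.1, 7.7]
opening: 0.154
```

Request:
send_rows --plan '[[[0, 0.005, 0], [0, 0, 0]], [[0, 0.005, 0], [0, 0, 0]], [[0, 0, 0], [0, 0, 0]]]'

```text
time: 5.45
eef_pos: [0.4911, -0.005, 0.1203]
tcp_rot: [0.692, -0.146, 0.146, -0.692]
contact_force: [-6.0, -2.9, 9.6]
opening: 0.157
```

```bash
python3 -c "
from h import *
st()"
```

```text
t 5.45 p [ 0.4911 -0.005   0.1203] yaw 66.25 down [-0. -0. -1.] F [-6.  -2.9  9.6] T [-0.45  0.88 -0.  ] op 0.157 j6 -1.37
```

Ring is lightly loaded, about 6.5 N above friction. Rocking clockwise.

Request:
send_rows --plan '[[[0, 0, 0], [0, 0.007, 0]], [[0, 0, 0], [0, 0.007, 0]], [[0, 0, 0], [0, 0.007, 0]], [[0, 0, 0], [0, 0.007, 0]]]'

```text
time: 5.85
eef_pos: [0.4912, -0.0049, 0.1203]
tcp_rot: [0.676, -0.206, 0.206, -0.676]
contact_force: [-5.6, -2.2, 8.6]
opening: 0.154
```

```bash
python3 -c "
from h import *
st()"
```

```text
t 5.85 p [ 0.4912 -0.0049  0.1203] yaw 56.1 down [ 0. -0. -1.] F [-5.6 -2.2  8.6] T [-0.37  0.76  0.08] op 0.154 j6 -1.2
```

Request:
send_rows --plan '[[[0, 0, 0], [0, 0.007, 0]], [[0, 0, 0], [0, 0.007, 0]], [[0, 0, 0], [0, 0.007, 0]]]'

```text
time: 6.15
eef_pos: [0.4912, -0.0048, 0.1193]
tcp_rot: [-0.661, 0.25, -0.251, 0.661]
contact_force: [-1.3, -1.8, 2.4]
opening: 0.154
```

Request:
send_rows --plan '[[[0, 0, 0], [0, 0.007, 0]], [[0, 0, 0], [0, 0.007, 0]], [[0, 0, 0], [0, 0.007, 0]]]'

```text
time: 6.45
eef_pos: [0.4913, -0.0048, 0.119]
tcp_rot: [-0.643, 0.293, -0.294, 0.644]
contact_force: [-0.2, -2.0, 2.4]
opening: 0.149
```

Request:
send_rows --plan '[[[0, 0, 0], [0, 0.007, 0]], [[0, 0, 0], [0, 0.007, 0]], [[0, 0, 0], [0, 0.007, 0]]]'

```text
time: 6.75
eef_pos: [0.4914, -0.0047, 0.119]
tcp_rot: [-0.622, 0.335, -0.336, 0.623]
contact_force: [-0.4, -2.5, 0.3]
opening: 0.15
```

```bash
python3 -c "
from h import *
st()"
```

```text
t 6.75 p [ 0.4914 -0.0047  0.119 ] yaw 33.39 down [ 0.002  0.    -1.   ] F [-0.4 -2.5  0.3] T [-0.36 -0.01  0.18] op 0.15 j6 -0.8
```

Meshed at yaw about 50° (force fell from 8.6 to 2.4 N), and the dial is now being driven (torque 0.18 N m). Easing back into the lash, then going home.

Request:
send_rows --plan '[[[0, 0, 0], [0, -0.006, 0]], [[0, 0, 0], [0, -0.005, 0]], [[0, 0.006, 0], [0, 0, 0]], [[0, 0.006, 0], [0, 0, 0]], [[0, 0, 0], [0, 0, 0]]]'

```text
time: 7.25
eef_pos: [0.4913, -0.0047, 0.1174]
tcp_rot: [-0.634, 0.313, -0.314, 0.634]
contact_force: [1.5, -0.7, 1.6]
opening: 0.152
```

Request:
send_rows --plan '[[[0, 0.006, 0], [0, 0, 0]], [[0, 0.006, 0], [0, 0, 0]], [[0, 0, 0], [0, 0, 0]]]'

```text
time: 7.55
eef_pos: [0.4913, -0.0048, 0.116]
tcp_rot: [-0.634, 0.313, -0.314, 0.634]
contact_force: [2.4, -0.8, 0.9]
opening: 0.154
```

Request:
send_rows --plan '[[[0, 0.006, 0], [0, 0, 0]], [[0, 0.006, 0], [0, 0, 0]], [[0, 0, 0], [0, 0, 0]]]'

```text
time: 7.85
eef_pos: [0.4914, -0.0048, 0.1157]
tcp_rot: [-0.634, 0.313, -0.313, 0.634]
contact_force: [-0.5, -0.1, 7.2]
opening: 0.151
```

```bash
python3 -c "
from h import *
st()"
```

```text
t 7.85 p [ 0.4914 -0.0048  0.1157] yaw 37.43 down [ 0.001  0.    -1.   ] F [-0.5 -0.1  7.2] T [ 0.01  0.08 -0.02] op 0.151 j6 -0.87
```

Request:
send_rows --plan '[[[0, 0.006, 0], [0, 0, 0]], [[0, 0.004, 0], [0, 0, 0]], [[0, 0, 0], [0, 0, 0]], [[0, 0, 0], [0, 0, 0]]]'

```text
time: 8.25
eef_pos: [0.4914, -0.0048, 0.1156]
tcp_rot: [-0.634, 0.313, -0.313, 0.634]
contact_force: [-3.1, 0.1, 13.5]
opening: 0.154
```

```bash
python3 -c "
from h import *
st();s,c=cam('wrist');cv2.imwrite('pics/w2.png',c['img'])"
```

```text
t 8.25 p [ 0.4914 -0.0048  0.1156] yaw 37.44 down [ 0.  0. -1.] F [-3.1  0.1 13.5] T [0.05 0.55 0.02] op 0.154 j6 -0.87
```

View pics/w2.png

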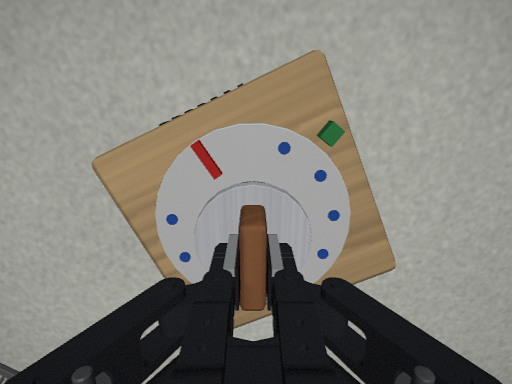

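Hard stop reached, so the knob is home. Pointer at (206,160), mark at (331,133). Measuring the remaining angle.

```bash
cat >> h.py <<'E'
def ang(tag,ax=np.array([.4914,-.0047]),box=(60,40,430,330)):
    s,c=cam("wrist");cv2.imwrite(f"pics/{tag}.png",c["img"])
    for n_,m,z in(("green",mask(c,(45,80,30),(85,255,255),box),.0695),("red",mask(c,(174,150,80),(180,255,255),box)|mask(c,(0,190,90),(5,255,255),box),.0695)):
        M=cv2.moments(big(m).reshape(-1,1,2));q=ray(c,[M["m10"]/M["m00"],M["m01"]/M["m00"]],z)[0,:2];d=q-ax
        print(n_,q.round(4),"r",np.hypot(*d).round(4),"deg",np.degrees(np.arctan2(d[1],d[0])).round(2))
E
python3 -c "
from h import *
ang('w3')"
```

```text
green [0.4915 0.0738] r 0.0785 deg 89.92
red [0.4401 0.0139] r 0.0546 deg 160.06
```

Request:
send_rows --plan '[[[0, -0.004, 0], [0, 0.007, 0]], [[0, 0, 0], [0, 0.013, 0]], [[0, 0, 0], [0, 0.015, 0]], [[0, 0, 0], [0, 0.015, 0]], [[0, 0, 0], [0, 0.015, 0]], [[0, 0, 0], [0, 0.015, 0]], [[0, 0, 0], [0, 0.015, 0]], [[0, 0, 0], [0, 0.015, 0]], [[0, 0, 0], [0, 0.015, 0]], [[0, 0, 0], [0, 0.015, 0]], [[0, 0, 0], [0, 0.01, 0]], [[0, 0, 0], [0, 0, 0]]]'

```text
time: 9.55
eef_pos: [0.4921, -0.0048, 0.1157]
tcp_rot: [0.422, -0.566, 0.568, -0.423]
contact_force: [1.2, -0.5, 9.3]
opening: 0.155
```

```bash
python3 -c "
from h import *
st();ang('w4')"
```

```text
t 9.55 p [ 0.4921 -0.0048  0.1157] yaw -16.59 down [ 0.003  0.    -1.   ] F [ 1.2 -0.5  9.3] T [ 0.1  -0.07  0.09] op 0.155 j6 0.07
green [0.4927 0.0739] r 0.0786 deg 89.05
red [0.4727 0.0463] r 0.0544 deg 110.16
```

Request:
send_rows --plan '[[[0, 0, 0], [0, 0.012, 0]], [[0, 0, 0], [0, 0.014, 0]], [[0, 0, 0], [0, 0.014, 0]], [[0, 0, 0], [0, 0.012, 0]], [[0, 0, 0], [0, 0.006, 0]], [[0, 0, 0], [0, 0, 0]], [[0, 0, 0], [0, 0, 0]]]'

```text
time: 10.3
eef_pos: [0.4924, -0.005, 0.1157]
tcp_rot: [0.312, -0.633, 0.635, -0.314]
contact_force: [0.9, 0.1, 8.2]
opening: 0.155
```

```bash
python3 -c "
from h import *
st();ang('w5')"
```

```text
t 10.3 p [ 0.4924 -0.005   0.1157] yaw -37.41 down [ 0.004 -0.    -1.   ] F [0.9 0.1 8.2] T [-0.01 -0.24  0.15] op 0.155 j6 0.44
green [0.4932 0.0738] r 0.0785 deg 88.66
red [0.4919 0.0496] r 0.0543 deg 89.47
```

Request:
send_rows --plan '[[[0, 0, 0], [0, 0.002, 0]], [[0, 0, 0], [0, 0, 0]]]'

```text
time: 10.55
eef_pos: [0.4924, -0.005, 0.1157]
tcp_rot: [0.308, -0.635, 0.637, -0.31]
contact_force: [1.1, -0.3, 7.7]
opening: 0.15
```

Request:
send_rows --plan '[[[0, 0, 0], [0, 0, 0]], [[0, 0, 0], [0, 0, 0]], [[0, 0, 0], [0, 0, 0]], [[0, 0, 0], [0, 0, 0]], [[0, 0, 0], [0, 0, 0]], [[0, 0, 0], [0, 0, 0]], [[0, 0, 0], [0, 0, 0]], [[0, 0, 0], [0, 0, 0]]]' --gripper 0

```text
time: 11.35
eef_pos: [0.4907, -0.0049, 0.1137]
tcp_rot: [-0.309, 0.636, -0.636, 0.309]
contact_force: [-0.1, -0.0, -0.1]
opening: 0.996
```

Request:
send_rows --plan '[[[0, -0.1, 0], [0, 0, 0]], [[0, -0.2, 0], [0, 0, 0]], [[0, -0.25, 0], [0, 0, 0]], [[0, -0.25, 0], [0, 0, 0]], [[0, -0.2, 0], [0, 0, 0]], [[0, -0.1, 0], [0, 0, 0]], [[0, 0, 0], [0, 0, 0]], [[0, 0, 0], [0, 0, 0]]]'

```text
time: 12.15
eef_pos: [0.4903, -0.0048, 0.2449]
tcp_rot: [-0.309, 0.636, -0.636, 0.309]
contact_force: [-0.2, 0.1, -0.8]
opening: 1.003
```

Run:
```python
from h import *
st();ang('w6')
s,c=cam("wrist")
s2,d=cam("side")
im=d["img"][165:235,195:280]
cv2.imwrite("pics/fin.png",np.hstack([c["img"][40:340,100:400],cv2.resize(im,(364,300),interpolation=2)]))
```

```text
t 12.15 p [ 0.4903 -0.0048  0.2449] yaw -38.16 down [-0.001  0.    -1.   ] F [-0.2  0.1 -0.8] T [-0.06  0.05  0.02] op 1.003 j6 0.45
green [0.4929 0.0739] r 0.0786 deg 88.94
red [0.4926 0.0495] r 0.0542 deg 88.72
```

View pics/fin.png

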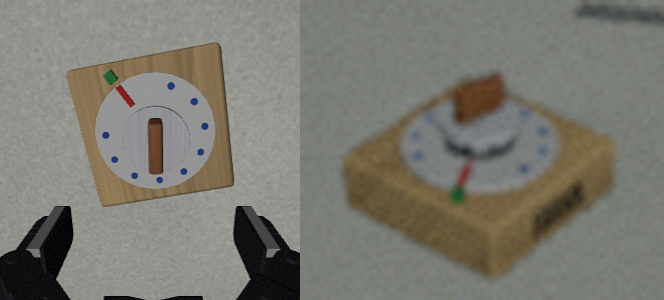

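The pointer stands at the mark (0.2° apart). The pictures are too coarse to check the last millimetre of knob height after release, so I'll touch the bar's top with shut fingers, lightly.

Request:
send_rows --plan '[[[0.008, 0, 0.004], [0, 0, 0]], [[0, 0, 0], [0, 0, 0]], [[0, 0, 0], [0, 0, 0]], [[0, 0, 0], [0, 0, 0]], [[0, 0, 0], [0, 0, 0]], [[0, 0.15, 0], [0, 0, 0]], [[0, 0.2, 0], [0, 0, 0]], [[0, 0.2, 0], [0, 0, 0]], [[0, 0.15, 0], [0, 0, 0]], [[0, 0.08, 0], [0, 0, 0]], [[0, 0, 0], [0, 0, 0]], [[0, 0, 0], [0, 0, 0]]]' --gripper 1

```text
time: 13.5
eef_pos: [0.4911, -0.006, 0.1529]
tcp_rot: [0.309, -0.636, 0.636, -0.309]
contact_force: [0.7, 0.1, 0.3]
opening: -0.0
```

Request:
send_rows --plan '[[[0, 0.017, 0], [0, 0, 0]], [[0, 0.017, 0], [0, 0, 0]], [[0, 0.017, 0], [0, 0, 0]], [[0, 0, 0], [0, 0, 0]]]'

```text
time: 13.9
eef_pos: [0.4904, -0.0059, 0.1459]
tcp_rot: [-0.309, 0.636, -0.636, 0.309]
contact_force: [-0.2, 0.1, -0.1]
opening: -0.002
```

Request:
send_rows --plan '[[[0, 0.008, 0], [0, 0, 0]], [[0, 0.008, 0], [0, 0, 0]], [[0, 0, 0], [0, 0, 0]]]'

```text
time: 14.2
eef_pos: [0.4904, -0.0059, 0.1439]
tcp_rot: [-0.309, 0.636, -0.636, 0.309]
contact_force: [-0.5, -0.1, -0.6]
opening: -0.001
```

Request:
send_rows --plan '[[[0, 0.008, 0], [0, 0, 0]], [[0, 0.008, 0], [0, 0, 0]], [[0, 0.008, 0], [0, 0, 0]], [[0, 0, 0], [0, 0, 0]]]'

```text
time: 14.6
eef_pos: [0.4904, -0.0059, 0.141]
tcp_rot: [-0.309, 0.636, -0.636, 0.309]
contact_force: [-0.1, -0.2, -0.8]
opening: -0.002
```

Request:
send_rows --plan '[[[0, 0.008, 0], [0, 0, 0]], [[0, 0.008, 0], [0, 0, 0]], [[0, 0, 0], [0, 0, 0]]]'

```text
time: 14.9
eef_pos: [0.4904, -0.0059, 0.1391]
tcp_rot: [-0.309, 0.636, -0.636, 0.309]
contact_force: [0.6, 0.2, 1.6]
opening: -0.0
```

Request:
send_rows --plan '[[[0, 0.006, 0], [0, 0, 0]], [[0, 0.006, 0], [0, 0, 0]], [[0, 0, 0], [0, 0, 0]]]'

```text
time: 15.2
eef_pos: [0.4907, -0.0059, 0.138]
tcp_rot: [0.309, -0.636, 0.636, -0.309]
contact_force: [0.0, -0.3, 1.7]
opening: -0.002
```

Request:
send_rows --plan '[[[0, 0.006, 0], [0, 0, 0]], [[0, 0.006, 0], [0, 0, 0]], [[0, 0, 0], [0, 0, 0]]]'

```text
time: 15.5
eef_pos: [0.4909, -0.006, 0.138]
tcp_rot: [0.309, -0.636, 0.636, -0.309]
contact_force: [-2.6, 1.1, 7.9]
opening: -0.001
```

Request:
send_rows --plan '[[[0, 0.005, 0], [0, 0, 0]], [[0, 0, 0], [0, 0, 0]]]'

```text
time: 15.7
eef_pos: [0.491, -0.006, 0.1379]
tcp_rot: [0.309, -0.636, 0.636, -0.309]
contact_force: [-4.1, 1.3, 10.9]
opening: -0.001
```

Firm stop at TCP 0.138, so the bar top is at 0.124: exactly the home height. Withdrawing and checking once more.

Request:
send_rows --plan '[[[0, -0.05, 0], [0, 0, 0]], [[0, -0.15, 0], [0, 0, 0]], [[0, -0.25, 0], [0, 0, 0]], [[0, -0.25, 0], [0, 0, 0]], [[0, -0.2, 0], [0, 0, 0]], [[0, 0, 0], [0, 0, 0]], [[0, 0, 0], [0, 0, 0]], [[0, 0, 0], [0, 0, 0]]]'

```text
time: 16.5
eef_pos: [0.4896, -0.0057, 0.2418]
tcp_rot: [-0.31, 0.637, -0.635, 0.308]
contact_force: [-0.2, 0.2, -0.7]
opening: -0.0
```

Run:
```python
from h import *
st();ang('w7',box=(60,40,430,235))
sign_off()
```

```text
t 16.5 p [ 0.4896 -0.0057  0.2418] yaw -38.16 down [-0.003  0.001 -1.   ] F [-0.2  0.2 -0.7] T [ 0.05 -0.03 -0.01] op -0.0 j6 0.45
green [0.4928 0.0738] r 0.0785 deg 89.0
red [0.4926 0.0496] r 0.0543 deg 88.69
the job is handed in; nothing more can be done
```

The clutch knob is home and in gear, the red pointer stands at the green mark, and I handed the job in at 16.5 s.

- **Meshing:** I gripped the knob's bar, eased it down to about 6.5 N on the ring and turned it slowly clockwise. The teeth meshed after roughly 15–20°, and I then lowered the knob to its stop. It needed only this one clockwise sweep and a short turn back; I did not rock it repeatedly. The highest wrist force before meshing was 9.6 N, including the knob's friction.
- **Turning:** I turned the dial about 71° clockwise through the knob and let go.
- **Knob height:** The pictures could not show the last millimetre after release, so I pressed lightly on the bar with shut fingers. It gave a firm stop with the bar top at 124 mm, which is the home height of 84 mm for the knob. The knob may have stood about 1 mm high before that touch; the touch seated it. I did not measure the height again after lifting away.
- **Pointer:** The last wrist picture puts the pointer 0.3° from the mark, about 0.4 mm at its end.
- **Other things:** The arm is clear of everything and reads no contact force. I kept away from the other things on the table, but did not measure their positions again.

No check failed or disagreed.

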